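Complete the row of spice jars

ROBOT

A 6-joint arm with a two-finger parallel gripper is mounted at the origin on a cart in front of the work surface, level with it; the furniture and walls round the work are solid. World frame = base frame: x ahead of the robot, y to its left, z up, the work surface at z = 0. Lengths are in m, angles in degrees, forces in N, time in s.
With the tool pointing down it reaches from about 0.25 to 0.725 m from the base axis. Payload 9.7 kg.
Tool frame: the origin (TCP) lies between the finger pads; the fingertips stand bot.tcp_to_tips ahead of it and the grasp point (between the pads) lies 11 mm behind it (bot.tcp_to_tips is the distance from the TCP to the fingertips, in m); z points along the fingers, y is the line along which they close (so a half turn about z gives the same grasp; the last joint's range is limited). The gripper opens to 85 mm and grips with 20 to 120 N. Pads are 22 mm wide; open, the fingers measure 114 mm over their backs; the gripper's body (76 mm by 85 mm) begins 54 mm behind the grasp point. The pads swing forward as they close: fully open they stand 13 mm farther back than shut.
Start: joints at [65.776, 4.979, 10.078, 95.1, 0, 90], TCP at [0.226, 0.502, 0.217] pointing down, gripper open.
Joint ranges: [-179.16, 179.16], [-48.56, 103.87], [-65.8, 70.77], [-126.05, 130.52], [-82.76, 87.17], [-180, 180]. Speed limits (degrees/s): [127.2, 127.2, 147.25, 180, 180, 180].

INTERFACE

Orientations are given as [roll, pitch, yaw] about the fixed x, y, z axes, in that order (R = Rz(yaw) Ry(pitch) Rx(roll)).
In Python, from workcell import bot gives the robot as it stands. The module is installed in compiled form; this text tells all that it offers.
- The arm moves only by the tool carry_out, never from a script. Its arguments are lists of equal length, an entry for each row: "linear": the shift along the world's x, y, z normalised to -1 to 1, where 1 is 2 cm, a list of three; "rotation": the turn, a rotation vector about the world's x, y, z normalised to -1 to 1, where 1 is 8 degrees, a list of three; "grip": the closure, from -1 (fully open) to 1 (shut). In form: {"linear": [[tx, ty, tz], ...], "rotation": [[rx, ry, rz], ...], "grip": [grip, ...]}. A call has 1 to 12 rows; each row shifts and turns the commanded pose from where the row before left it; what a row does not reach is not made up. A row lasts 1/10 s, in which the tool goes at most 50 mm and 8.59 degrees, less where a joint would pass 70% of its speed; a pose out of reach is approached as far as the arm can. A call with a number of a shift or a turn outside -1 to 1 is refused whole. A call with a gripper value outside its range is refused whole. The fingers move at their own pace and stop on an object; "grip_force" is the grip in N (left out, the last holds). Time passes only in rows, so rows that do not move let the fingers close. It gives the time, the measured TCP pose, the force, the opening and the grip force at its end, in the units of the state.
- bot.get_obs(): the state, without advancing time (a new reading comes with each control period).
- bot.camera(name): name is "scene" or "top"; returns the picture (400x640x3 uint8, blue, green, red); there is no depth.
- bot.camera_model(name): a dict with "fx", "fy", "cx", "cy" (pixels), "distortion" ([k1, k2, p1, p2, k3] as OpenCV has them; the pictures are not rectified), "camera_from_world" (4x4, takes a point from world to camera coordinates). Camera axes: x right, y up, looking along -z (the intrinsics and any distortion apply to the point x, -y, -z); pixel columns grow to the right and rows downward; lengths in m; the calibration is good to about 2 mm. A picture is of the moment at which its call begins. camera_model takes no time and is no camera call.
- bot.job_done(): hands the job in; it is judged then, once.
The state is a dict: "time": time; "q": joint angles; "qd": joint speeds; "joint_efforts": joint torques, N m; "ee_pos": TCP position; "tcp_rot": TCP orientation; "wrist_force": force on the tool from outside, world axes, zero at the start; "torque": the same for the moment, N m; "opening": finger opening in m; "grasp_force": force on a finger pad.
Only numpy, scipy, OpenCV 4.12 (cv2) and the standard library are available. Lean on these libraries where they do the work, as an engineer would, in place of code of your own. Each camera call takes 0.05 s, during which the arm holds its last target. There are 200 camera calls.

TASK

Two spice jars were left out on the worktop to the right of the low wooden shelf, while a third one still stands at one end of the shelf. Put the two stray jars upright on the shelf so that all three make one neat straight row along the middle of the board, side by side, each with a gap of about a finger's width (15 mm) to its neighbour; either stray jar may come first. Leave the spice jar already on the shelf where it is.

Things in the scene. Friction and masses are not known exactly. Their poses are not given: they have to be found in the camera images.
- shelf: fixed low wooden shelf: board 250 mm long (its y, to the left), 90 deep (its x, away from the robot), top 30 mm above the worktop; middle line x = 0. Origin on the worktop under its centre; yaw to 0.2 rad. Cheeks inside at y = +-125, 48 high; back rail at x = 36 to 44, 46 high. The row jar stands near one end (y about +-100), a bystander grey salt shaker (44 wide, 90 tall) at the other.
- row_jar: spice jar with a dark cap already standing on the shelf's middle line near its left or right end, where it stays: cylinder 41 mm in diameter and 105 mm tall, 0.08 to 0.16 kg, origin at the centre of its underside, z up along its axis
- stray_jar_1: stray dark-capped spice jar on the worktop to the right of the shelf, in a loose group (places vary, centres 0.1 m or more apart) with the other one and a pale wooden pepper mill 58 wide, 145 tall: cylinder 41 mm in diameter and 105 mm tall, 0.08 to 0.16 kg, origin at the centre of its underside, z up along its axis. Grip from above 75 mm up, closing along the shelf's x
- stray_jar_2: the other stray spice jar, in the same line, with the same shape and dark cap but another label: cylinder 41 mm in diameter and 105 mm tall, 0.08 to 0.16 kg, origin at the centre of its underside, z up along its axis
Things that resemble listed ones, but are neither listed nor needed, are in the scene too. What is shaped like the stray_jar_1 but pink is not meant.

How it is judged (in metres and radians):
At the end, for the whole second after the job is handed in: All three spice jars stand upright (within 7 degrees) and at rest; both stray jars are on the board within 16 mm of its middle line, one next to the jar that was there and the other next to that one, neighbouring centres under 77 mm apart (gap 0 to 36 mm) (x of stray_jar_1 in the frame of shelf between -0.016 and 0.016 m and z of stray_jar_1 in the frame of shelf between 0.025 and 0.036 m and x of stray_jar_2 in the frame of shelf between -0.016 and 0.016 m and z of stray_jar_2 in the frame of shelf between 0.025 and 0.036 m and angle between each of stray_jar_1, stray_jar_2, row_jar's own z axis and vertical below 0.12 rad and linear speed of each of stray_jar_1, stray_jar_2, row_jar below 0.02 m/s and ((horizontal distance between row_jar and stray_jar_1 below 0.077 m and horizontal distance between stray_jar_1 and stray_jar_2 below 0.077 m) or (horizontal distance between row_jar and stray_jar_2 below 0.077 m and horizontal distance between stray_jar_2 and stray_jar_1 below 0.077 m))); the robot touches nothing.
It fails at once if the spice jar already on the shelf is shifted by more than 20 mm or knocked over (distance of row_jar from where it was at the start of the episode above 0.02 m or angle between row_jar's own z axis and vertical above 0.5 rad).
It also fails if it takes over 48 s, if anything falls off the work surface, if the arm or the gripper's body presses on something with over 40 N, if the wrist force passes 120 N, or if a joint passes its speed limit or range.

## Working session

There is one attempt and no reset: what is moved stays moved. The work goes in short steps, Python scripts to look and compute and a tool call to move; the robot and the scene stay as the last step left them, time stands still between calls to the robot, and variables do not carry over. Pictures are saved under pics/ and viewed, at most 10 in all, crops included, and the job is handed in when it is done.

Besides the shell and the picture viewer there is one more tool, called in YAML: its name, and indented under it one key for each argument. carry_out: Moves the arm, as the interface text tells. Its arguments: {"type":"object","properties":{"linear":{"type":"array","items":{"type":"array","items":{"type":"number"}}},"rotation":{"type":"array","items":{"type":"array","items":{"type":"number"}}},"grip":{"type":"array","items":{"type":"number"}},"grip_force":{"type":"number"}},"required":["linear","rotation","grip"]}

```bash
mkdir -p pics; python3 - <<'E'
from workcell import bot
import cv2,pickle
d={}
for n in("scene","top"):
    im=bot.camera(n);cv2.imwrite(f"pics/{n}0.png",im)
    m=bot.camera_model(n);print(n,m)
o=bot.get_obs();print(o,bot.tcp_to_tips)
E
```

```text
scene {'fx': 422.81917877592656, 'fy': 422.81917877592656, 'cx': 319.8422842328665, 'cy': 204.23940610473673, 'distortion': array([-0.11339011,  0.        ,  0.        ,  0.        ,  0.        ]), 'camera_from_world': array([[ 0.49699159, -0.86749569,  0.02122733, -0.33881195],
       [ 0.58808481,  0.35470234,  0.72687173, -0.31034666],
       [-0.63808747, -0.34876566,  0.68644511, -0.83244254],
       [ 0.        ,  0.        ,  0.        ,  1.        ]])}
top {'fx': 434.7174532694961, 'fy': 434.7174532694961, 'cx': 317.74396297956537, 'cy': 200.388318035633, 'distortion': array([-0.01123532,  0.        ,  0.        ,  0.        ,  0.        ]), 'camera_from_world': array([[ 0.00855504, -0.99992467, -0.00880176, -0.09850658],
       [ 0.98361659,  0.00682981,  0.18014369, -0.51046826],
       [-0.18007   , -0.01019869,  0.98360093, -0.90377684],
       [ 0.        ,  0.        ,  0.        ,  1.        ]])}
{'time': 0.1, 'q': array([6.57740843e+01, 5.00739823e+00, 1.00390122e+01, 9.50979778e+01,
       7.88680971e-04, 9.00017353e+01]), 'qd': array([ 0.04336487, -0.13371103,  0.20714135, -0.059248  ,  0.05257483,
       -0.09320064]), 'joint_efforts': array([ 6.66933574e-04, -5.21561193e+01,  4.65652084e+01,  1.61572814e-02,
        4.59044907e-05,  2.15423165e-05]), 'ee_pos': array([0.22559435, 0.5013736 , 0.21665941]), 'tcp_rot': array([-1.79933636e+02, -7.86670480e-04,  1.55772348e+02]), 'wrist_force': array([1.08816406, 0.15631694, 0.29455815]), 'torque': array([ 0.03408892, -0.01605652, -0.01881815]), 'grasp_force': 0.0, 'opening': 0.0855891241683107} 0.008
```

View pics/scene0.png

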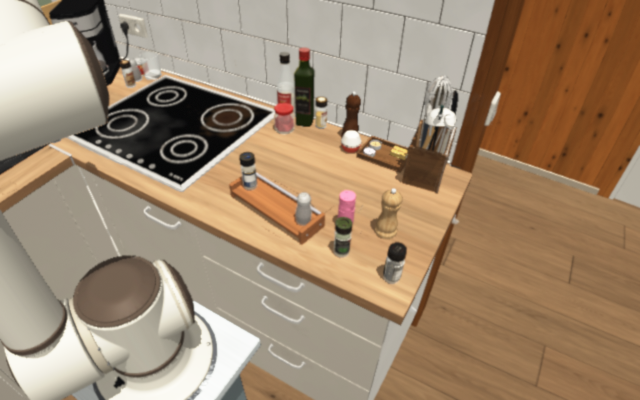

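View pics/top0.png

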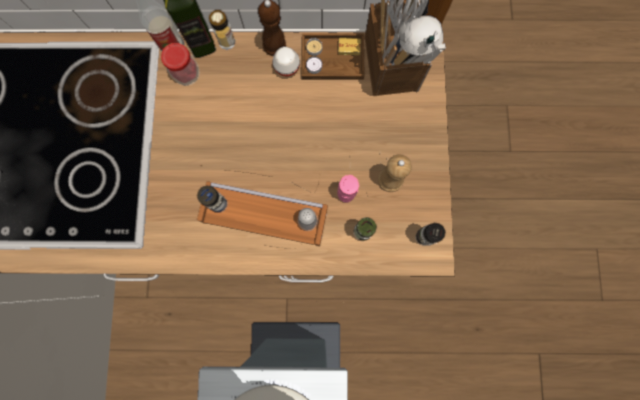

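The scene view shows the row jar at (248,170), the salt shaker at (304,208), the pink decoy at (347,207), the mill at (390,213), and dark-capped jars at (343,237) with a green label and (395,262) with a white label. In the top view these are at (210,197), (307,218), (348,188), (395,172), (365,228) and (432,233). The two dark-capped jars are the strays; the pink one is excluded. I'll confirm this in a crop and measure.

```bash
cat > h.py <<'E'
import numpy as np,cv2
from workcell import bot
def cam(n):
    m=bot.camera_model(n);K=np.array([[m['fx'],0,m['cx']],[0,m['fy'],m['cy']],[0,0,1]]);return K,m['distortion'],m['camera_from_world']
def ray(n,uv):
    K,D,T=cam(n);p=cv2.undistortPoints(np.array([[uv]],float),K,D)[0,0]
    d=T[:3,:3].T@np.array([p[0],-p[1],-1]);return -T[:3,:3].T@T[:3,3],d/np.linalg.norm(d)
def plane(n,uv,z):
    o,d=ray(n,uv);return o+d*(z-o[2])/d[2]
def tri(a,b):
    (o1,d1),(o2,d2)=ray('scene',a),ray('top',b)
    s=np.linalg.lstsq(np.stack([d1,-d2],1),o2-o1,rcond=None)[0]
    p,q=o1+s[0]*d1,o2+s[1]*d2;return (p+q)/2,np.linalg.norm(p-q)
def proj(n,P):
    K,D,T=cam(n);P=np.atleast_2d(P)@T[:3,:3].T+T[:3,3]
    return cv2.projectPoints((P*[1,-1,-1]).astype(float),np.zeros(3),np.zeros(3),K,D)[0][:,0]
E
python3 - <<'E'
import cv2,numpy as np
s=cv2.imread('pics/scene0.png');t=cv2.imread('pics/top0.png')
a=cv2.resize(s[140:300,220:430],None,fx=3.2,fy=3.2,interpolation=2)[:, :]
b=cv2.resize(t[165:255,190:455],None,fx=3,fy=3,interpolation=2)
cv2.imwrite('pics/ca.png',a);cv2.imwrite('pics/cb.png',b)
for n,im,bx in(('scene',s,(220,140,430,300)),('top',t,(190,165,455,255))):
    x0,y0,x1,y1=bx;c=im[y0:y1,x0:x1]
    m=(c.max(2)<62).astype(np.uint8)
    k,l,st,ce=cv2.connectedComponentsWithStats(m)
    for i in range(1,k):
        if st[i,4]>15:print(n,st[i]+[x0,y0,0,0,0],ce[i]+[x0,y0])
E
```

```text
scene [220 140  15  12 101] [224.79207921 143.75247525]
scene [241 158  13   8  75] [247.06666667 161.88      ]
scene [336 226  15   8  73] [342.69863014 230.16438356]
scene [336 241  13  12  59] [340.62711864 245.22033898]
scene [388 243  18  19 237] [396.5021097  252.16033755]
top [207 191  12  15  52] [214.05769231 199.71153846]
top [423 224  22  19 280] [433.125      232.74285714]
top [416 230   5  13  37] [418.18918919 236.48648649]
```

View pics/ca.png

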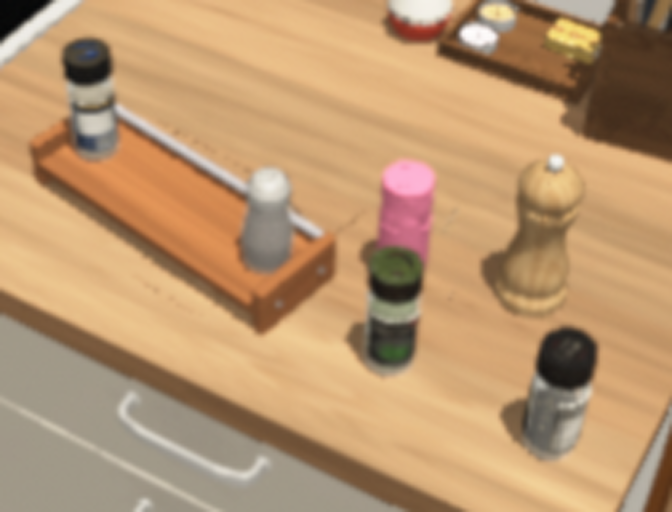

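View pics/cb.png

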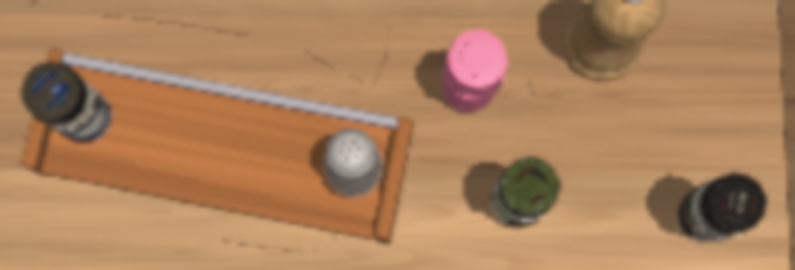

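The crop confirms it. Green-label jar: cap top at scene (344,222), top (366,227). Black-cap white-label jar: cap top at scene (398,248), top (435,232). The pink jar is the lookalike and the row jar is at the left end. Next, triangulation.

```bash
python3 - <<'E'
from h import *
np.set_printoptions(precision=4,suppress=True)
A=lambda x,y:((x+.5)/3.2-.5+220,(y+.5)/3.2-.5+140)
B=lambda x,y:((x+.5)/3-.5+190,(y+.5)/3-.5+165)
for n,a,b,z in(('row',(88,54),(54,92),.135),('green',(397,264),(528,187),.105),('black',(569,347),(735,203),.105),('pink',(410,178),(477,58),.105),('mill',(556,162),(630,-2),.145),('salt',(271,178),(352,150),.12)):
    print(n,*tri(A(*a),B(*b)),plane('scene',A(*a),z),plane('top',B(*b),z))
# base contours in scene as cross-check
c={k:plane('top',B(*p),.048) for k,p in dict(rb=(411,120),rf=(389,240),lb=(52,49),lf=(24,168)).items()}
print(c)
for k in('b','f'):
    d=c['l'+k]-c['r'+k];print(k,'len',np.linalg.norm(d),'yaw',np.arctan2(-d[0],d[1]))
print('centre',sum(c.values())/4)
r=[plane('top',B(*p),.046) for p in((62,60),(397,123))];d=r[0]-r[1];print('rail',r,np.linalg.norm(d),np.arctan2(-d[0],d[1]))
cs={k:plane('scene',A(*p),.048) for k,p in dict(rb=(333,238),rf=(258,300),lf=(34,155)).items()};print(cs)
E
```

```text
row [0.5049 0.1236 0.131 ] 0.001867515616302581 [0.5013 0.1192 0.135 ] [0.5036 0.1233 0.135 ]
green [ 0.4475 -0.194   0.1022] 0.002740067382631256 [ 0.4459 -0.1962  0.105 ] [ 0.4464 -0.1925  0.105 ]
black [ 0.4374 -0.333   0.1027] 0.0021094507644386696 [ 0.4361 -0.3343  0.105 ] [ 0.4366 -0.3315  0.105 ]
pink [ 0.5366 -0.1596  0.1012] 0.0019191119463016363 [ 0.5333 -0.162   0.105 ] [ 0.5352 -0.1586  0.105 ]
mill [ 0.5709 -0.2608  0.1377] 0.005045520588551157 [ 0.5647 -0.2649  0.145 ] [ 0.5675 -0.2572  0.145 ]
salt [ 0.4699 -0.0744  0.113 ] 0.0013042351373906283 [ 0.4637 -0.0789  0.12  ] [ 0.4685 -0.0741  0.12  ]
{'rb': array([ 0.5015, -0.1141,  0.048 ]), 'rf': array([ 0.4145, -0.0988,  0.048 ]), 'lb': array([0.5526, 0.1499, 0.048 ]), 'lf': array([0.4643, 0.1654, 0.048 ])}
b len 0.2688957924390928 yaw -0.19113151142644128
f len 0.2688883903715942 yaw -0.1862603066164446
centre [0.4832 0.0256 0.048 ]
rail [array([0.5448, 0.1427, 0.046 ]), array([ 0.4996, -0.1039,  0.046 ])] 0.2506884854728481 -0.18143537579461982
{'rb': array([ 0.4963, -0.1164,  0.048 ]), 'rf': array([ 0.4087, -0.1005,  0.048 ]), 'lf': array([0.4525, 0.1498, 0.048 ])}
```

Measurements agree across views to within 2–4 mm, and heights are about 0.102 against 0.105. The shelf yaw is about -10.8°. First I move over the green jar at (0.446,-0.194), turning the tool by -76.6°.

carry_out:
  linear:
    - [0.3, -0.97, 0]
    - [0.3, -0.97, 0]
    - [0.3, -0.97, 0]
    - [0.3, -0.97, 0]
    - [0.3, -0.97, 0]
    - [0.3, -0.97, 0]
    - [0.3, -0.97, 0]
    - [0.3, -0.97, 0]
    - [0.3, -0.97, 0]
    - [0.3, -0.97, 0]
    - [0.3, -0.97, 0]
    - [0.3, -0.97, 0]
  rotation:
    - [0, 0, -0.266]
    - [0, 0, -0.266]
    - [0, 0, -0.266]
    - [0, 0, -0.266]
    - [0, 0, -0.266]
    - [0, 0, -0.266]
    - [0, 0, -0.266]
    - [0, 0, -0.266]
    - [0, 0, -0.266]
    - [0, 0, -0.266]
    - [0, 0, -0.266]
    - [0, 0, -0.266]
  grip: [-1, -1, -1, -1, -1, -1, -1, -1, -1, -1, -1, -1]

```text
time: 1.3
ee_pos: [0.2977, 0.2679, 0.217]
tcp_rot: [-180.0, 0.0, 130.2]
wrist_force: [-0.8, -0.8, 1.1]
opening: 0.0854
grasp_force: 0.0
```

carry_out:
  linear:
    - [0.3, -0.97, 0]
    - [0.3, -0.97, 0]
    - [0.3, -0.97, 0]
    - [0.3, -0.97, 0]
    - [0.3, -0.97, 0]
    - [0.3, -0.97, 0]
    - [0.3, -0.97, 0]
    - [0.3, -0.97, 0]
    - [0.3, -0.97, 0]
    - [0.3, -0.97, 0]
    - [0.3, -0.97, 0]
    - [0.3, -0.97, 0]
  rotation:
    - [0, 0, -0.266]
    - [0, 0, -0.266]
    - [0, 0, -0.266]
    - [0, 0, -0.266]
    - [0, 0, -0.266]
    - [0, 0, -0.266]
    - [0, 0, -0.266]
    - [0, 0, -0.266]
    - [0, 0, -0.266]
    - [0, 0, -0.266]
    - [0, 0, -0.266]
    - [0, 0, -0.266]
  grip: [-1, -1, -1, -1, -1, -1, -1, -1, -1, -1, -1, -1]

```text
time: 2.5
ee_pos: [0.3697, 0.0351, 0.2171]
tcp_rot: [-180.0, -0.0, 104.6]
wrist_force: [-0.8, 0.5, -0.5]
opening: 0.0854
grasp_force: 0.0
```

carry_out:
  linear:
    - [0.3, -0.97, 0]
    - [0.3, -0.97, 0]
    - [0.3, -0.97, 0]
    - [0.3, -0.97, 0]
    - [0.3, -0.97, 0]
    - [0.3, -0.97, 0]
    - [0.3, -0.97, 0]
    - [0.3, -0.97, 0]
    - [0.3, -0.97, 0]
    - [0.3, -0.97, 0]
    - [0.3, -0.5, 0]
    - [0, 0, 0]
  rotation:
    - [0, 0, -0.266]
    - [0, 0, -0.266]
    - [0, 0, -0.266]
    - [0, 0, -0.266]
    - [0, 0, -0.266]
    - [0, 0, -0.266]
    - [0, 0, -0.266]
    - [0, 0, -0.266]
    - [0, 0, -0.266]
    - [0, 0, -0.266]
    - [0, 0, -0.266]
    - [0, 0, -0.266]
  grip: [-1, -1, -1, -1, -1, -1, -1, -1, -1, -1, -1, -1]

```text
time: 3.7
ee_pos: [0.4361, -0.1689, 0.2167]
tcp_rot: [-179.9, -0.0, 79.0]
wrist_force: [-0.9, -0.1, -0.0]
opening: 0.0852
grasp_force: 0.0
```

carry_out:
  linear:
    - [0.25, -0.65, 0]
    - [0.25, -0.6, 0]
    - [0, 0, -0.8]
    - [0, 0, -1]
    - [0, 0, -1]
    - [0, 0, -1]
    - [0, 0, -1]
    - [0, 0, -1]
    - [0, 0, -1]
    - [0, 0, -0.8]
    - [0, 0, 0]
    - [0, 0, 0]
  rotation:
    - [0, 0, 0]
    - [0, 0, 0]
    - [0, 0, 0]
    - [0, 0, 0]
    - [0, 0, 0]
    - [0, 0, 0]
    - [0, 0, 0]
    - [0, 0, 0]
    - [0, 0, 0]
    - [0, 0, 0]
    - [0, 0, 0]
    - [0, 0, 0]
  grip: [-1, -1, -1, -1, -1, -1, -1, -1, -1, -1, -1, -1]

```text
time: 4.9
ee_pos: [0.4458, -0.1934, 0.0656]
tcp_rot: [-180.0, -0.0, 79.2]
wrist_force: [0.3, -0.3, -0.3]
opening: 0.0856
grasp_force: 0.0
```

carry_out:
  linear:
    - [0, 0, 0]
    - [0, 0, 0]
    - [0, 0, 0]
    - [0, 0, 0]
    - [0, 0, 0]
    - [0, 0, 0]
    - [0, 0, 0]
    - [0, 0, 0]
    - [0, 0, 0]
    - [0, 0, 0]
  rotation:
    - [0, 0, 0]
    - [0, 0, 0]
    - [0, 0, 0]
    - [0, 0, 0]
    - [0, 0, 0]
    - [0, 0, 0]
    - [0, 0, 0]
    - [0, 0, 0]
    - [0, 0, 0]
    - [0, 0, 0]
  grip: [-0.4, -0.2, 0, 0.2, 0.4, 0.6, 0.8, 1, 1, 1]
  grip_force: 35

```text
time: 5.9
ee_pos: [0.4461, -0.1932, 0.0661]
tcp_rot: [179.9, 0.0, 79.2]
wrist_force: [-0.4, -0.0, 6.3]
opening: 0.0395
grasp_force: 35.1
```

carry_out:
  linear:
    - [0, 0, 0.4]
    - [0, 0, 0.8]
    - [0, 0, 1]
    - [0, 0, 1]
    - [0, 0, 1]
    - [0, 0, 1]
    - [0, 0, 1]
    - [0, 0, 1]
    - [0, 0, 0.4]
    - [0, 0, 0]
    - [0, 0, 0]
    - [0, 0, 0]
  rotation:
    - [0, 0, 0]
    - [0, 0, 0]
    - [0, 0, 0]
    - [0, 0, 0]
    - [0, 0, 0]
    - [0, 0, 0]
    - [0, 0, 0]
    - [0, 0, 0]
    - [0, 0, 0]
    - [0, 0, 0]
    - [0, 0, 0]
    - [0, 0, 0]
  grip: [1, 1, 1, 1, 1, 1, 1, 1, 1, 1, 1, 1]

```text
time: 7.1
ee_pos: [0.4453, -0.1929, 0.2162]
tcp_rot: [-179.9, -0.0, 79.2]
wrist_force: [0.2, -0.7, -0.4]
opening: 0.0399
grasp_force: 35.4
```

carry_out:
  linear:
    - [0.1, 0.5, 0]
    - [0.15, 0.9, 0]
    - [0.15, 1, 0]
    - [0.2, 1, 0]
    - [0.2, 1, 0]
    - [0.2, 1, 0]
    - [0.2, 1, 0]
    - [0.2, 1, 0]
    - [0.15, 1, 0]
    - [0.15, 1, 0]
    - [0.15, 1, 0]
    - [0.15, 1, 0]
  rotation:
    - [0, 0, 0]
    - [0, 0, 0]
    - [0, 0, 0]
    - [0, 0, 0]
    - [0, 0, 0]
    - [0, 0, 0]
    - [0, 0, 0]
    - [0, 0, 0]
    - [0, 0, 0]
    - [0, 0, 0]
    - [0, 0, 0]
    - [0, 0, 0]
  grip: [1, 1, 1, 1, 1, 1, 1, 1, 1, 1, 1, 1]

```text
time: 8.3
ee_pos: [0.4854, 0.0364, 0.2168]
tcp_rot: [-180.0, 0.0, 79.2]
wrist_force: [-0.1, -0.3, -1.1]
opening: 0.0394
grasp_force: 35.4
```

carry_out:
  linear:
    - [0.15, 0.9, 0]
    - [0.1, 0.6, 0]
    - [0.1, 0.1, 0]
    - [0, 0, 0]
    - [0, 0, 0]
    - [0, 0, 0]
  rotation:
    - [0, 0, 0]
    - [0, 0, 0]
    - [0, 0, 0]
    - [0, 0, 0]
    - [0, 0, 0]
    - [0, 0, 0]
  grip: [1, 1, 1, 1, 1, 1]

```text
time: 8.9
ee_pos: [0.4926, 0.0663, 0.2173]
tcp_rot: [-180.0, 0.0, 79.1]
wrist_force: [0.8, -0.0, -1.7]
opening: 0.0392
grasp_force: 35.4
```

```bash
python3 - <<'E'
from h import *
s=bot.camera('scene');t=bot.camera('top')
a=cv2.resize(s[60:240,220:420],None,fx=3,fy=3,interpolation=2);b=cv2.resize(t[150:260,190:390],None,fx=3,fy=3,interpolation=2)[:, :]
cv2.imwrite('pics/c2.png',a[:,:]);cv2.imwrite('pics/c2t.png',b);print(bot.get_obs()['ee_pos'])
E
```

```text
[0.4926514  0.06643775 0.21736145]
```

View pics/c2.png

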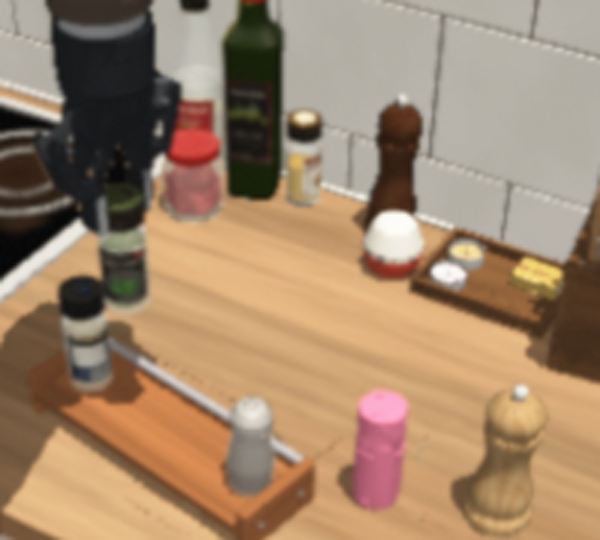

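The jar hangs upright between the fingers, its body centred at crop column ~125. Its underside is around crop (128,305), well clear of the shelf. I check this against the TCP projection.

```bash
python3 - <<'E'
from h import *
for z in(.151,.19,.256): print(z,(proj('scene',[.4926,.0664,z])-[220,60])*3, (proj('scene',[.4926,.0664+.01,z])-[220,60])*3)
E
```

```text
0.151 [[123.60959793 299.16671578]] [[113.99214322 295.45497713]]
0.19 [[120.24947841 261.41152197]] [[110.41149487 257.75111978]]
0.256 [[114.26532391 193.18949138]] [[104.03567736 189.64600154]]
```

carry_out:
  linear:
    - [-0.1, 0, -0.6]
    - [0, 0, -1]
    - [0, 0, -1]
    - [0, 0, -1]
    - [0, 0, -1]
    - [0, 0, -0.6]
    - [0, 0, -0.3]
    - [0, 0, -0.2]
    - [0, 0, -0.1]
    - [0, 0, 0]
    - [0, 0, 0]
  rotation:
    - [0, 0, 0]
    - [0, 0, 0]
    - [0, 0, 0]
    - [0, 0, 0]
    - [0, 0, 0]
    - [0, 0, 0]
    - [0, 0, 0]
    - [0, 0, 0]
    - [0, 0, 0]
    - [0, 0, 0]
    - [0, 0, 0]
  grip: [1, 1, 1, 1, 1, 1, 1, 1, 1, 1, 1]

```text
time: 10.1
ee_pos: [0.491, 0.067, 0.1019]
tcp_rot: [180.0, -0.0, 79.2]
wrist_force: [0.3, 0.3, -1.4]
opening: 0.0393
grasp_force: 35.5
```

carry_out:
  linear:
    - [0, 0, -0.1]
    - [0, 0, -0.1]
    - [0, 0, -0.05]
    - [0, 0, 0]
    - [0, 0, 0]
  rotation:
    - [0, 0, 0]
    - [0, 0, 0]
    - [0, 0, 0]
    - [0, 0, 0]
    - [0, 0, 0]
  grip: [1, 1, 1, 1, 1]

```text
time: 10.6
ee_pos: [0.4906, 0.067, 0.0963]
tcp_rot: [-180.0, 0.0, 79.2]
wrist_force: [0.5, -0.5, 0.1]
opening: 0.0397
grasp_force: 35.4
```

carry_out:
  linear:
    - [0, 0, -0.03]
    - [0, 0, 0]
    - [0, 0, 0]
    - [0, 0, 0]
    - [0, 0, 0]
    - [0, 0, 0]
    - [0, 0, 0]
    - [0, 0, 0]
    - [0, 0, 0]
    - [0, 0, 0]
    - [0, 0, 0]
    - [0, 0, 0]
  rotation:
    - [0, 0, 0]
    - [0, 0, 0]
    - [0, 0, 0]
    - [0, 0, 0]
    - [0, 0, 0]
    - [0, 0, 0]
    - [0, 0, 0]
    - [0, 0, 0]
    - [0, 0, 0]
    - [0, 0, 0]
    - [0, 0, 0]
    - [0, 0, 0]
  grip: [1, 0.2, 0.1, 0, -0.1, -0.2, -0.3, -0.4, -0.5, -0.7, -1, -1]

```text
time: 11.8
ee_pos: [0.4907, 0.067, 0.0957]
tcp_rot: [180.0, -0.0, 79.2]
wrist_force: [1.3, 0.1, 0.5]
opening: 0.0856
grasp_force: 0.0
```

carry_out:
  linear:
    - [0, 0, 0.5]
    - [0, 0, 1]
    - [0, 0, 1]
    - [0, 0, 1]
    - [0, 0, 1]
    - [0, 0, 1]
    - [0, 0, 0.5]
    - [0, -0.5, 0]
    - [-0.1, -0.9, 0]
    - [-0.1, -1, 0]
    - [-0.1, -1, 0]
    - [-0.1, -1, 0]
  rotation:
    - [0, 0, 0]
    - [0, 0, 0]
    - [0, 0, 0]
    - [0, 0, 0]
    - [0, 0, 0]
    - [0, 0, 0]
    - [0, 0, 0]
    - [0, 0, 0]
    - [0, 0, 0]
    - [0, 0, 0]
    - [0, 0, 0]
    - [0, 0, 0]
  grip: [-1, -1, -1, -1, -1, -1, -1, -1, -1, -1, -1, -1]

```text
time: 13.0
ee_pos: [0.4821, -0.0224, 0.2146]
tcp_rot: [-179.9, 0.0, 79.2]
wrist_force: [0.3, -0.2, -0.4]
opening: 0.0855
grasp_force: 0.0
```

carry_out:
  linear:
    - [-0.15, -1, 0]
    - [-0.15, -1, 0]
    - [-0.15, -1, 0]
    - [-0.15, -1, 0]
    - [-0.15, -1, 0]
    - [-0.15, -1, 0]
    - [-0.15, -1, 0]
    - [-0.15, -1, 0]
    - [-0.15, -1, 0]
    - [-0.15, -1, 0]
    - [-0.15, -1, 0]
    - [-0.15, -1, 0]
  rotation:
    - [0, 0, 0]
    - [0, 0, 0]
    - [0, 0, 0]
    - [0, 0, 0]
    - [0, 0, 0]
    - [0, 0, 0]
    - [0, 0, 0]
    - [0, 0, 0]
    - [0, 0, 0]
    - [0, 0, 0]
    - [0, 0, 0]
    - [0, 0, 0]
  grip: [-1, -1, -1, -1, -1, -1, -1, -1, -1, -1, -1, -1]

```text
time: 14.2
ee_pos: [0.4458, -0.2622, 0.2146]
tcp_rot: [-179.9, -0.0, 79.2]
wrist_force: [0.3, 0.5, -0.1]
opening: 0.0853
grasp_force: 0.0
```

```bash
python3 - <<'E'
from h import *
s=bot.camera('scene');t=bot.camera('top')
a=cv2.resize(s[130:290,220:430],None,fx=3.2,fy=3.2,interpolation=2);b=cv2.resize(t[165:255,190:455],None,fx=3,fy=3,interpolation=2)
cv2.imwrite('pics/c3.png',a);cv2.imwrite('pics/c3t.png',b)
E
```

```text
(no output)
```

View pics/c3t.png

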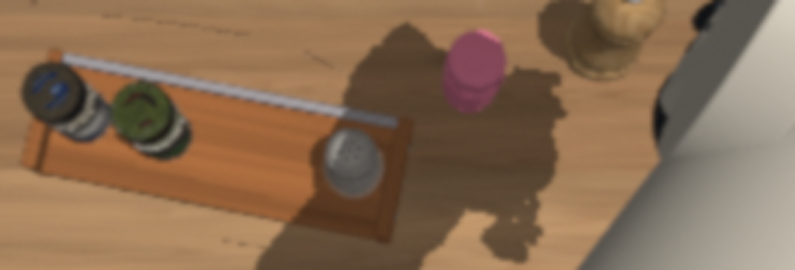

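The top view shows the green jar at (144,112) crop, in line with the row jar at (54,92) and about 54 mm from it centre to centre. Now the black-capped jar.

carry_out:
  linear:
    - [-0.12, -0.9, 0]
    - [-0.12, -0.9, 0]
    - [-0.12, -0.9, 0]
    - [-0.11, -0.85, 0]
    - [0, 0, -0.7]
    - [0, 0, -1]
    - [0, 0, -1]
    - [0, 0, -1]
    - [0, 0, -1]
    - [0, 0, -1]
    - [0, 0, -1]
    - [0, 0, -0.5]
  rotation:
    - [0, 0, 0]
    - [0, 0, 0]
    - [0, 0, 0]
    - [0, 0, 0]
    - [0, 0, 0]
    - [0, 0, 0]
    - [0, 0, 0]
    - [0, 0, 0]
    - [0, 0, 0]
    - [0, 0, 0]
    - [0, 0, 0]
    - [0, 0, 0]
  grip: [-1, -1, -1, -1, -1, -1, -1, -1, -1, -1, -1, -1]

```text
time: 15.5
ee_pos: [0.4364, -0.3314, 0.0695]
tcp_rot: [-179.9, -0.1, 79.2]
wrist_force: [-0.7, 1.6, -0.2]
opening: 0.0855
grasp_force: 0.0
```

carry_out:
  linear:
    - [0, 0, -0.2]
    - [0, 0, 0]
    - [0, 0, 0]
    - [0, 0, 0]
    - [0, 0, 0]
    - [0, 0, 0]
    - [0, 0, 0]
    - [0, 0, 0]
    - [0, 0, 0]
    - [0, 0, 0]
    - [0, 0, 0]
    - [0, 0, 0]
  rotation:
    - [0, 0, 0]
    - [0, 0, 0]
    - [0, 0, 0]
    - [0, 0, 0]
    - [0, 0, 0]
    - [0, 0, 0]
    - [0, 0, 0]
    - [0, 0, 0]
    - [0, 0, 0]
    - [0, 0, 0]
    - [0, 0, 0]
    - [0, 0, 0]
  grip: [-1, -1, -0.4, -0.2, 0, 0.2, 0.4, 0.6, 0.8, 1, 1, 1]
  grip_force: 35

```text
time: 16.7
ee_pos: [0.4375, -0.3323, 0.0685]
tcp_rot: [179.9, 0.0, 79.2]
wrist_force: [-1.1, 1.0, 5.7]
opening: 0.0392
grasp_force: 35.3
```

carry_out:
  linear:
    - [0, 0, 0.4]
    - [0, 0, 0.8]
    - [0, 0, 1]
    - [0, 0, 1]
    - [0, 0, 1]
    - [0, 0, 1]
    - [0, 0, 1]
    - [0, 0, 1]
    - [0, 0, 0.4]
    - [0, 0, 0]
    - [0, 0, 0]
    - [0, 0, 0]
  rotation:
    - [0, 0, 0]
    - [0, 0, 0]
    - [0, 0, 0]
    - [0, 0, 0]
    - [0, 0, 0]
    - [0, 0, 0]
    - [0, 0, 0]
    - [0, 0, 0]
    - [0, 0, 0]
    - [0, 0, 0]
    - [0, 0, 0]
    - [0, 0, 0]
  grip: [1, 1, 1, 1, 1, 1, 1, 1, 1, 1, 1, 1]

```text
time: 17.9
ee_pos: [0.4369, -0.3318, 0.2184]
tcp_rot: [-179.9, -0.0, 79.2]
wrist_force: [0.0, -0.8, -0.4]
opening: 0.0395
grasp_force: 35.4
```

carry_out:
  linear:
    - [0.1, 0.5, 0]
    - [0.12, 0.9, 0]
    - [0.12, 1, 0]
    - [0.12, 1, 0]
    - [0.12, 1, 0]
    - [0.12, 1, 0]
    - [0.12, 1, 0]
    - [0.12, 1, 0]
    - [0.12, 1, 0]
    - [0.12, 1, 0]
    - [0.12, 1, 0]
    - [0.12, 1, 0]
  rotation:
    - [0, 0, 0]
    - [0, 0, 0]
    - [0, 0, 0]
    - [0, 0, 0]
    - [0, 0, 0]
    - [0, 0, 0]
    - [0, 0, 0]
    - [0, 0, 0]
    - [0, 0, 0]
    - [0, 0, 0]
    - [0, 0, 0]
    - [0, 0, 0]
  grip: [1, 1, 1, 1, 1, 1, 1, 1, 1, 1, 1, 1]

```text
time: 19.1
ee_pos: [0.4653, -0.1019, 0.2196]
tcp_rot: [180.0, -0.0, 79.2]
wrist_force: [-0.8, -0.8, -1.0]
opening: 0.0394
grasp_force: 35.4
```

carry_out:
  linear:
    - [0.12, 1, 0]
    - [0.12, 1, 0]
    - [0.12, 1, 0]
    - [0.12, 1, 0]
    - [0.12, 1, 0]
    - [0.1, 0.6, 0]
    - [0.06, 0.25, 0]
    - [0, 0, 0]
    - [0, 0, 0]
    - [0, 0, 0]
  rotation:
    - [0, 0, 0]
    - [0, 0, 0]
    - [0, 0, 0]
    - [0, 0, 0]
    - [0, 0, 0]
    - [0, 0, 0]
    - [0, 0, 0]
    - [0, 0, 0]
    - [0, 0, 0]
    - [0, 0, 0]
  grip: [1, 1, 1, 1, 1, 1, 1, 1, 1, 1]

```text
time: 20.1
ee_pos: [0.4808, 0.0124, 0.2197]
tcp_rot: [-180.0, 0.0, 79.1]
wrist_force: [-0.5, -0.8, -0.6]
opening: 0.0392
grasp_force: 35.4
```

carry_out:
  linear:
    - [0, 0, -0.6]
    - [0, 0, -1]
    - [0, 0, -1]
    - [0, 0, -1]
    - [0, 0, -1]
    - [0, 0, -0.6]
    - [0, 0, -0.3]
    - [0, 0, -0.2]
    - [0, 0, -0.1]
    - [0, 0, -0.05]
    - [0, 0, 0]
    - [0, 0, 0]
  rotation:
    - [0, 0, 0]
    - [0, 0, 0]
    - [0, 0, 0]
    - [0, 0, 0]
    - [0, 0, 0]
    - [0, 0, 0]
    - [0, 0, 0]
    - [0, 0, 0]
    - [0, 0, 0]
    - [0, 0, 0]
    - [0, 0, 0]
    - [0, 0, 0]
  grip: [1, 1, 1, 1, 1, 1, 1, 1, 1, 1, 1, 1]

```text
time: 21.3
ee_pos: [0.4811, 0.013, 0.1031]
tcp_rot: [180.0, -0.0, 79.2]
wrist_force: [0.1, -1.2, -1.0]
opening: 0.0395
grasp_force: 35.4
```

```bash
python3 - <<'E'
from h import *
s=bot.camera('scene');a=cv2.resize(s[120:280,210:370],None,fx=3.6,fy=3.6,interpolation=2)
cv2.imwrite('pics/c4.png',a)
E
```

```text
(no output)
```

View pics/c4.png

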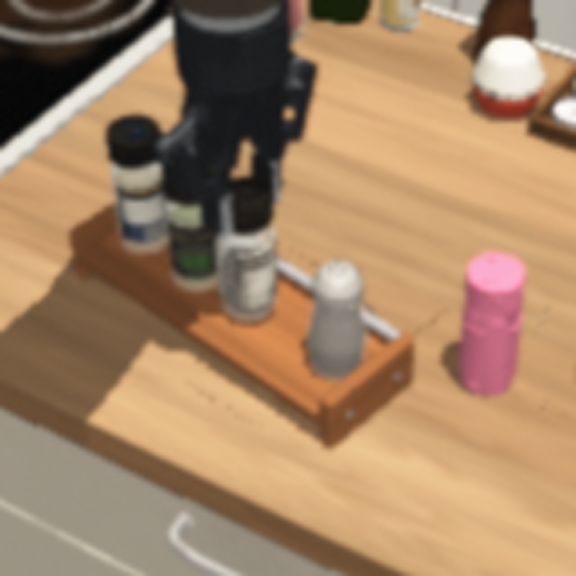

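The three jars are evenly spaced at crop (145,240), (195,280) and (247,315), with the last one still just above the board. Lowering and releasing it.

carry_out:
  linear:
    - [0, 0, -0.1]
    - [0, 0, -0.08]
    - [0, 0, -0.05]
    - [0, 0, -0.02]
    - [0, 0, 0]
  rotation:
    - [0, 0, 0]
    - [0, 0, 0]
    - [0, 0, 0]
    - [0, 0, 0]
    - [0, 0, 0]
  grip: [1, 1, 1, 1, 1]

```text
time: 21.85
ee_pos: [0.4809, 0.013, 0.0985]
tcp_rot: [180.0, -0.0, 79.2]
wrist_force: [-1.8, 1.0, 6.9]
opening: 0.0392
grasp_force: 36.2
```

Contact, about 7 N upward. Release and retreat.

carry_out:
  linear:
    - [0, 0, 0]
    - [0, 0, 0]
    - [0, 0, 0]
    - [0, 0, 0]
    - [0, 0, 0]
    - [0, 0, 0]
    - [0, 0, 0]
    - [0, 0, 0]
    - [0, 0, 0]
    - [0, 0, 0]
    - [0, 0, 0]
    - [0, 0, 0]
  rotation:
    - [0, 0, 0]
    - [0, 0, 0]
    - [0, 0, 0]
    - [0, 0, 0]
    - [0, 0, 0]
    - [0, 0, 0]
    - [0, 0, 0]
    - [0, 0, 0]
    - [0, 0, 0]
    - [0, 0, 0]
    - [0, 0, 0]
    - [0, 0, 0]
  grip: [0.2, 0.1, 0, -0.1, -0.2, -0.3, -0.4, -0.5, -0.7, -1, -1, -1]

```text
time: 23.05
ee_pos: [0.4809, 0.013, 0.0977]
tcp_rot: [180.0, -0.0, 79.2]
wrist_force: [0.2, 0.3, -0.4]
opening: 0.0854
grasp_force: 0.0
```

carry_out:
  linear:
    - [0, 0, 0.5]
    - [0, 0, 1]
    - [0, 0, 1]
    - [0, 0, 1]
    - [0, 0, 1]
    - [0, 0, 1]
    - [0, 0, 0.5]
    - [0, -0.5, 0]
    - [-0.1, -0.9, 0]
    - [-0.1, -1, 0]
    - [-0.1, -1, 0]
    - [-0.1, -1, 0]
  rotation:
    - [0, 0, 0]
    - [0, 0, 0]
    - [0, 0, 0]
    - [0, 0, 0]
    - [0, 0, 0]
    - [0, 0, 0]
    - [0, 0, 0]
    - [0, 0, 0]
    - [0, 0, 0]
    - [0, 0, 0]
    - [0, 0, 0]
    - [0, 0, 0]
  grip: [-1, -1, -1, -1, -1, -1, -1, -1, -1, -1, -1, -1]

```text
time: 24.25
ee_pos: [0.4723, -0.0763, 0.2166]
tcp_rot: [-179.9, 0.0, 79.2]
wrist_force: [0.5, 0.2, -0.6]
opening: 0.0852
grasp_force: 0.0
```

carry_out:
  linear:
    - [-0.15, -1, 0]
    - [-0.15, -1, 0]
    - [-0.15, -1, 0]
    - [-0.15, -1, 0]
    - [-0.15, -1, 0]
    - [-0.15, -1, 0]
    - [-0.15, -1, 0]
    - [-0.15, -1, 0]
    - [-0.15, -1, 0]
    - [-0.15, -0.5, 0]
    - [0, 0, 0]
    - [0, 0, 0]
  rotation:
    - [0, 0, 0]
    - [0, 0, 0]
    - [0, 0, 0]
    - [0, 0, 0]
    - [0, 0, 0]
    - [0, 0, 0]
    - [0, 0, 0]
    - [0, 0, 0]
    - [0, 0, 0]
    - [0, 0, 0]
    - [0, 0, 0]
    - [0, 0, 0]
  grip: [-1, -1, -1, -1, -1, -1, -1, -1, -1, -1, -1, -1]

```text
time: 25.45
ee_pos: [0.4426, -0.2648, 0.2173]
tcp_rot: [-180.0, -0.0, 79.1]
wrist_force: [0.3, 0.3, -0.4]
opening: 0.0852
grasp_force: 0.0
```

```bash
python3 - <<'E'
from h import *
s=bot.camera('scene');t=bot.camera('top')
a=cv2.resize(s[130:260,210:350],None,fx=3,fy=3,interpolation=2);b=cv2.resize(t[165:295,190:320],None,fx=3,fy=3,interpolation=2)
cv2.imwrite('pics/c5.png',np.hstack([a,b]))
E
```

```text
(no output)
```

View pics/c5.png

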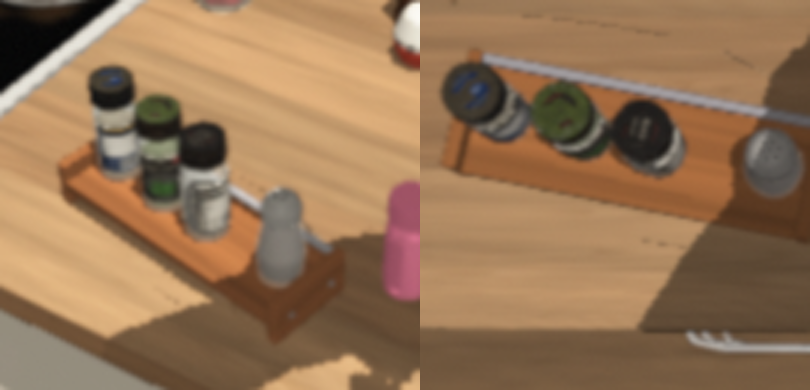

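All three jars stand upright in a straight row, with cap tops at (474,92), (564,112) and (642,130). Centres are about 54 and 47 mm apart, within the limits, and the gripper is clear. Handing in.

```bash
python3 -c "
from workcell import bot
print(bot.job_done())"
```

```text
the job is handed in; nothing more can be done
None
```

Both stray jars now stand upright in line with the row jar on the shelf and the job is handed in (no verdict was returned); the gaps measure about 13 mm and 6 mm, so the second is tighter than the 15 mm asked but within the judged 0–36 mm.

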